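# Index the turntable and set its brake

### The job

Push the turntable round by its spokes with a fingertip until the circuit board riding on it stands in line with the flat arrow-shaped index tongue at its foot, then push the brake lever round against its stop peg. Push only spokes and lever: do not touch the disc or the things riding on it, lift nothing, and leave the other things on the bench alone.

Things in the scene. Friction and masses are not known exactly. Their poses are not given: they have to be found in the camera images.
- hub (a point): Centre of the turntable's top face, on its vertical axis, 41 mm above the worktop. Its aluminium disc is 184 mm in diameter, from 29 to 41 mm above the worktop, with a dark rubber top and a hub cap (26 mm wide, 10 mm high) in the middle; fingers must not push on the disc. Three loose things ride on it, 55 mm from the axis, midway between spokes; a fourth place is empty.
- spoke0 (a point): Centre of the black ball (18 mm) at the end of spoke 0, 145 mm from the axis, 34 mm above the worktop. The spoke is a level round steel bar of 10 mm diameter, bare from the disc's edge (92 mm from the axis) to the ball: push it sideways there. The four are a quarter turn apart, numbered counterclockwise from above.
- spoke1 (a point): Centre of the black ball (18 mm) at the end of spoke 1, 145 mm from the axis, 34 mm above the worktop. The spoke is a level round steel bar of 10 mm diameter, bare from the disc's edge (92 mm from the axis) to the ball: push it sideways there. The four are a quarter turn apart, numbered counterclockwise from above.
- spoke2 (a point): Centre of the black ball (18 mm) at the end of spoke 2, 145 mm from the axis, 34 mm above the worktop. The spoke is a level round steel bar of 10 mm diameter, bare from the disc's edge (92 mm from the axis) to the ball: push it sideways there. The four are a quarter turn apart, numbered counterclockwise from above.
- spoke3 (a point): Centre of the black ball (18 mm) at the end of spoke 3, 145 mm from the axis, 34 mm above the worktop. The spoke is a level round steel bar of 10 mm diameter, bare from the disc's edge (92 mm from the axis) to the ball: push it sideways there. The four are a quarter turn apart, numbered counterclockwise from above.
- turntable (a joint): Angle of the turntable in rad, 0 at the start; grows counterclockwise seen from above. Spokes, disc and the things riding on it turn together. It turns either way, up to 7 rad, with slight friction (about 1 N at a spoke), so that it stays where it is left and does not coast.
- board: The only circuit board on the turntable: green, 34 x 53 x 11 mm, loose, flat on the disc; origin at the centre of its underside, 55 mm from the axis. At most about 2 mm from its nominal place. It starts at any of the three loaded places.
- work_spot (a point): The point above the disc, 55 mm from the turntable's axis, exactly in the direction in which the index tongue stands out: the board's origin is to be brought here (41 mm above the worktop). Fixed to the index tongue, it does not turn.
- index_end (a point): Outer end of the index tongue, 175 mm from the turntable's axis. The tongue is a fixed flat aluminium bar, 16 mm wide and at most 8 mm high, on the worktop; it stands out radially from under the disc on the robot's side, with a flat arrowhead that points inward to the axis. Fingertips 18 to 25 mm above the worktop clear it and the brake shoe, and reach below the spokes.
- brake (a joint): Angle of the brake lever in rad about its vertical pivot: 0 is fully open (lever pointing away from the turntable), 1.2 is fully closed (lever against its stop peg, pointing along the turntable's edge). It grows counterclockwise seen from above, starts between 0 and 0.35 and stays where it is left (slight friction, about 1.5 N).
- brake_pivot (a point): Axis of the brake lever's pivot (boss 24 mm wide, top at 41 mm), 34 mm above the worktop, 175 mm from the turntable's axis on its left side seen from the robot, on a bracket 8 mm high. Stop peg: upright, 9 mm thick, 42 mm high, 38 mm from the pivot. A low brake shoe (top at 15 mm) turns with the lever, 97 mm long, 90 degrees counterclockwise from it.
- brake_end (a point): Centre of the black ball (20 mm) at the free end of the brake lever, 70 mm from the pivot, 34 mm above the worktop; the lever between is a level round steel bar of 12 mm diameter.
- tin: White round tin, 44 mm diameter, 19 mm high, loose on the disc; origin at the centre of its underside. Not to be touched or lifted.
- jar: Small closed white jar with a black lid, 34 mm diameter, 32 mm high, standing, loose on the disc; origin at the centre of its underside. Not to be touched or lifted.
- snips: Side cutters, 156 x 57 x 12 mm, lying at the front right; bystander, origin at the centre of its underside.
- bottle: Brown bottle with a dark nozzle, 34 mm diameter, 94 mm high, standing at the front left; bystander, origin at the centre of its underside.

How it is judged:
By the outcome, as a careful person would: the job done as asked, in the order asked, and still so for the second after the job is handed in, with the robot touching nothing.
It also fails if it takes over 64 s, if anything falls off the work surface, if the arm or the gripper's body presses on something with over 40 N, if the wrist force passes 120 N, or if a joint passes its speed limit or range.

### The arm

A 6-joint arm with a two-finger parallel gripper is mounted at the origin on a cart in front of the work surface, level with it; the furniture and walls round the work are solid. World frame = base frame: x ahead of the robot, y to its left, z up, the work surface at z = 0. Lengths are in m, angles in rad, forces in N, time in s.
With the tool pointing down it reaches from about 0.35 to 0.925 m from the base axis. Payload 6.4 kg.
Tool frame: the origin (TCP) lies at the very end of the fingers, on their centre line; the grasp point (between the pads) lies 19 mm behind it; z points along the fingers, x is the direction in which the jaws open and shut, and the axes are right-handed (so a half turn about z gives the same grasp; the last joint's range is limited). The gripper opens to 94 mm and grips with 3 to 60 N. Pads are 16 mm wide; open, the fingers measure 119 mm over their backs; the gripper's body (75 mm by 177 mm) begins 78 mm behind the grasp point.
Start: joints at [-1.395, 0.245, 1.558, -0, 1.339, -0.174], TCP at [0.223, -0.611, 0.205] pointing down, gripper open.
Joint ranges: [-3.13, 3.13], [-1.02, 2.26], [0.13, 2.54], [-0.95, 4.09], [0.21, 2.88], [-2.74, 2.74]. Speed limits (rad/s): [2.57, 2.57, 3.14, 3.14, 3.14, 3.14].

### API

Orientations are given as a unit quaternion [x, y, z, w].
In Python, from bench import * gives the robot as it stands. The module is installed in compiled form; this text tells all that it offers.
- The arm moves only by the tool servo_tool, never from a script. Its argument "increments" is a list of rows, each an object of numbers: "rx", "ry", "rz": the turn, a rotation vector about the tool's x, y, z in rad; "x", "y", "z": the shift along the tool's x, y, z in m; "gripper": the finger opening in m, from 0 to 0.094. In form: [{"rx": .., "ry": .., "rz": .., "x": .., "y": .., "z": .., "gripper": ..}, ...]. A call has 1 to 20 rows; each row is the pose to reach, as a shift and turn from the pose commanded when the call began, along the tool's axes at that moment; what a row does not reach only later rows make up. A row lasts 1/12 s, in which the tool goes at most 41.7 mm and 7.16 degrees, less where a joint would pass 70% of its speed; a pose out of reach is approached as far as the arm can. A call with a gripper value outside its range is refused whole. The fingers move at their own pace and stop on an object; "force" is the grip in N (left out, the last holds). Time passes only in rows, so rows that repeat a pose let the fingers close. It gives the time, the measured TCP pose, the force and the opening at its end, in the units of the state.
- state(): the state, without advancing time (a new reading comes with each control period).
- read_camera(name): name is "scene" or "side" or "wrist"; returns a dict with "color" (480x640x3 uint8, red, green, blue), "z_map" (480x640 float32, m along the optical axis (not along the pixel's ray), 0 where there is no reading), "fx", "fy", "cx", "cy" (pixels), "rvec" (rotation vector, rad) and "tvec" (3), from world to camera coordinates, as OpenCV has them. Camera axes: x right, y down, z forward; pixel columns grow to the right and rows downward; lengths in m; the calibration is good to about 2 mm. The wrist camera is an equidistant fisheye: a pixel r from the principal point sees the ray r / f radians off the axis. A picture is of the moment at which its call begins.
- sign_off(): hands the job in, once; it reports no verdict.
The state is a dict: "time": time; "joint_pos": joint angles; "dq": joint speeds; "effort": joint torques, N m; "tcp_pos": TCP position; "ee_rot": TCP orientation; "contact_force": force on the tool from outside, world axes, zero at the start; "torque": the same for the moment, N m; "grip_width": opening from 0.0 (shut) to 1.0 (fully open).
Only numpy, scipy, OpenCV 4.12 (cv2) and the standard library are available. Lean on these libraries where they do the work, as an engineer would, in place of code of your own. Each camera call takes 0.05 s, during which the arm holds its last target. There are 200 camera calls.

## Working session

There is one attempt and no reset: what is moved stays moved. The work goes in short steps, Python scripts to look and compute and a tool call to move; the robot and the scene stay as the last step left them, time stands still between calls to the robot, and variables do not carry over. Pictures are saved under pics/ and viewed, on a budget of 10 in all, crops included, one or two more only if the job needs it, and the job is handed in when it is done.

Besides the shell and the picture viewer there is one more tool, called after "Call:" by a JSON object that holds its "name" and its "arguments". servo_tool: Moves the arm, as the interface text tells. Its arguments: {"type":"object","properties":{"increments":{"type":"array"},"force":{"type":"number"}},"required":["increments"]}

```bash
mkdir -p pics
cat > h.py <<'E'
from bench import *
import numpy as np, cv2
from scipy.spatial.transform import Rotation as R
def snap(n,f):
    c=read_camera(n); cv2.imwrite('pics/'+f+'.png',c['color'][:,:,::-1]); np.savez('pics/'+f+'.npz',**c); return c
def ld(f): return dict(np.load('pics/'+f+'.npz'))
def px2w(c,u,v,h):
    Rm=R.from_rotvec(c['rvec']).as_matrix(); o=-Rm.T@c['tvec']
    d=Rm.T@np.array([(u-c['cx'])/c['fx'],(v-c['cy'])/c['fy'],1]); return o+d*(h-o[2])/d[2]
def w2px(c,p):
    q=R.from_rotvec(c['rvec']).apply(p)+c['tvec']; return c['fx']*q[0]/q[2]+c['cx'],c['fy']*q[1]/q[2]+c['cy']
E
python3 - <<'E'
from h import *
snap('scene','a');snap('side','b')
for f in 'ab':
    c=ld(f);Rm=R.from_rotvec(c['rvec']).as_matrix();print(c['fx'],-Rm.T@c['tvec'],Rm[2])
s=state();print(s)
E
```

```text
570.7113050773792 [-0.17460772  0.50879516  1.32046172] [ 0.4703684  -0.30712656 -0.82730094]
598.3236904456368 [-0.33751089 -0.79940223  0.67034775] [ 0.64250147  0.62158787 -0.44812987]
{'time': 0.1, 'joint_pos': array([-1.39508455e+00,  2.45738853e-01,  1.55888578e+00, -7.76598031e-06,
        1.33867533e+00, -1.74084558e-01]), 'dq': array([-0.00312974, -0.00209134, -0.00373938,  0.00020036, -0.00058786,
        0.00126233]), 'effort': array([ 7.56373583e-05, -4.16914523e+01, -3.15525019e+01,  6.86004083e-02,
        3.09850252e-02, -5.93674417e-05]), 'tcp_pos': array([ 0.22267724, -0.6100982 ,  0.20446239]), 'ee_rot': array([ 8.19361698e-01, -5.73276267e-01, -6.06788249e-04, -6.00462997e-04]), 'contact_force': array([ 0.64887058, -0.01475522,  0.55996359]), 'torque': array([ 0.04577286, -0.02949011, -0.02796896]), 'grip_width': 1.0005349218610904}
```

View pics/a.png

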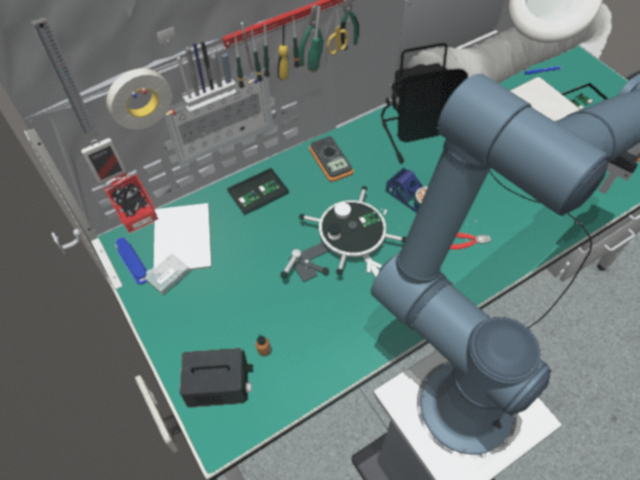

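View pics/b.png

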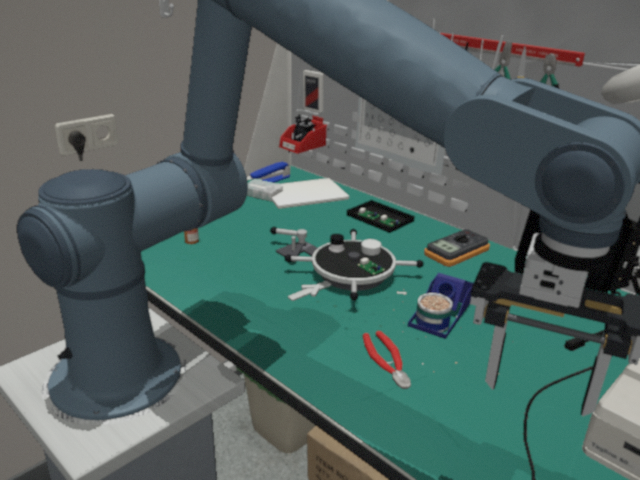

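The scene view shows the turntable near (352,228), with the board at about (370,218). The brake lever's ball is at about (287,275), its pivot at about (296,257), and the index tongue runs towards (375,268). Next I'll enlarge both views.

Run:
```python
from h import *
a=cv2.imread('pics/a.png')[175:290,270:420]; b=cv2.imread('pics/b.png')[222:307,262:432]
a=cv2.resize(a,None,fx=5,fy=5,interpolation=cv2.INTER_CUBIC);cv2.imwrite('pics/a1.png',a)
b=cv2.resize(b,None,fx=4.7,fy=4.7,interpolation=cv2.INTER_CUBIC);cv2.imwrite('pics/b1.png',b)
```

```text
(no output)
```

View pics/a1.png

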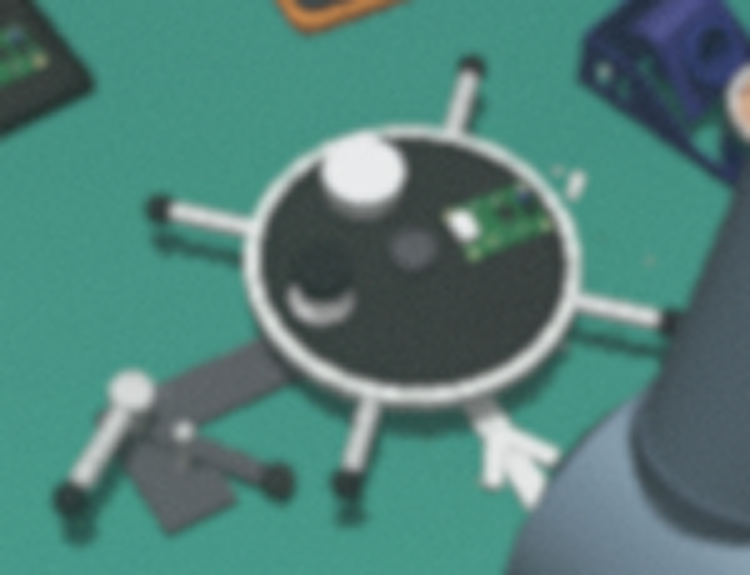

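View pics/b1.png

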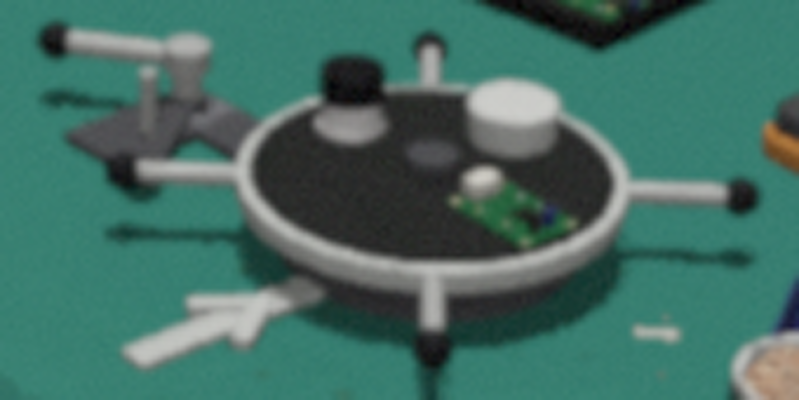

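The crop puts the spoke balls at (159,209), (470,66), (672,322) and (347,483). The board is at about (500,222), the tongue runs (485,410)→(535,495), the brake boss is at (132,390) and the lever ball at (71,498). The peg top is at (183,430), and the low dark shoe reaches (278,482).

Run:
```python
from h import *
from scipy.optimize import least_squares
a=ld('a');b=ld('b')
A=lambda u,v,h:px2w(a,270+(u+.5)/5-.5,175+(v+.5)/5-.5,h)
B=lambda u,v,h:px2w(b,262+(u+.5)/4.7-.5,222+(v+.5)/4.7-.5,h)
def pol(n,p,c): d=p[:2]-c; print(n,p.round(4),'r',round(np.hypot(*d),4),'ang',round(np.degrees(np.arctan2(d[1],d[0])),2))
for nm,F,S in(('scene',A,dict(balls=[(159,209),(470,66),(672,322),(347,483)],cap=(414,247),board=[(445,213),(527,181),(553,230),(473,260)],tong=[(485,410),(535,497)],boss=(132,384),lev=(71,498),peg=(183,428))),
 ('side',B,dict(balls=[(122,170),(430,46),(740,195),(432,348)],cap=(432,150),board=[(452,200),(487,170),(576,222),(527,245)],tong=[(310,288),(135,355)],boss=(187,43),lev=(55,40),peg=(150,72)))):
    P=np.array([F(*q,.034) for q in S['balls']])
    # fit square of radius .145
    f=lambda x:np.concatenate([P[i,:2]-x[:2]-.145*np.array([np.cos(x[2]+k),np.sin(x[2]+k)]) for i,k in enumerate(ks)])
    c0=P[:,:2].mean(0); ks=[np.round((np.arctan2(*(p[:2]-c0)[::-1])-np.arctan2(*(P[0,:2]-c0)[::-1]))/(np.pi/2))*np.pi/2 for p in P]
    s=least_squares(f,[*c0,np.arctan2(*(P[0,:2]-c0)[::-1])]);c=s.x[:2]
    print(nm,'hub',c,'ang',np.degrees(s.x[2]),'res mm',(1e3*s.fun).round(1))
    for p in P: pol('ball',p,c)
    pol('cap',F(*S['cap'],.051),c)
    pol('board',np.mean([F(*q,.044) for q in S['board']],0),c)
    for q in S['tong']: pol('tong',F(*q,.006),c)
    pol('boss',F(*S['boss'],.041),c);L=F(*S['lev'],.034);pol('lev',L,c);pol('lev/pivot',L,F(*S['boss'],.041)[:2]);pol('peg/pivot',F(*S['peg'],.042),F(*S['boss'],.041)[:2])
```

```text
scene hub [ 0.54828862 -0.04881806] ang 42.328418689864115 res mm [ 0.2  0.3  0.8 -0.4 -0.8 -0.3 -0.2  0.4]
ball [0.6557 0.0492 0.034 ] r 0.1454 ang 42.37
ball [ 0.6467 -0.1564  0.034 ] r 0.1459 ang -47.55
ball [ 0.4403 -0.1468  0.034 ] r 0.1458 ang -137.79
ball [0.4504 0.0588 0.034 ] r 0.1455 ang 132.29
cap [ 0.5478 -0.049   0.051 ] r 0.0006 ang -163.21
board [ 0.541  -0.1021  0.044 ] r 0.0537 ang -97.78
tong [ 0.4622 -0.04    0.006 ] r 0.0866 ang 174.12
tong [ 0.4027 -0.0309  0.006 ] r 0.1467 ang 172.99
boss [0.56   0.1241 0.041 ] r 0.1733 ang 86.13
lev [0.5204 0.1854 0.034 ] r 0.2358 ang 96.8
lev/pivot [0.5204 0.1854 0.034 ] r 0.073 ang 122.86
peg/pivot [0.5212 0.1159 0.042 ] r 0.0396 ang -168.14
side hub [ 0.54661525 -0.04843224] ang 132.18203280486765 res mm [-0.5 -0.3  1.   0.1 -0.   0.3 -0.5 -0.2]
ball [0.4487 0.0588 0.034 ] r 0.1452 ang 132.4
ball [0.6551 0.0491 0.034 ] r 0.1458 ang 41.96
ball [ 0.644  -0.1556  0.034 ] r 0.1448 ang -47.74
ball [ 0.4387 -0.146   0.034 ] r 0.1455 ang -137.89
cap [ 0.5468 -0.0481  0.051 ] r 0.0004 ang 59.63
board [ 0.5407 -0.1016  0.044 ] r 0.0535 ang -96.31
tong [ 0.4703 -0.0447  0.006 ] r 0.0764 ang 177.2
tong [ 0.3734 -0.0317  0.006 ] r 0.174 ang 174.5
boss [0.5553 0.1261 0.041 ] r 0.1747 ang 87.16
lev [0.5176 0.1848 0.034 ] r 0.235 ang 97.08
lev/pivot [0.5176 0.1848 0.034 ] r 0.0698 ang 122.65
peg/pivot [0.5177 0.1133 0.042 ] r 0.0397 ang -161.3
```

Call:
{"name": "servo_tool", "arguments": {"increments": [{"x": -0.01, "y": -0.012, "gripper": 0}, {"x": -0.03, "y": -0.037, "rz": -0.05, "gripper": 0}, {"x": -0.055, "y": -0.067, "rz": -0.1, "gripper": 0}, {"x": -0.08, "y": -0.098, "rz": -0.15, "gripper": 0}, {"x": -0.105, "y": -0.128, "rz": -0.2, "gripper": 0}, {"x": -0.13, "y": -0.159, "rz": -0.25, "gripper": 0}, {"x": -0.155, "y": -0.189, "rz": -0.3, "gripper": 0}, {"x": -0.18, "y": -0.22, "rz": -0.35, "gripper": 0}, {"x": -0.205, "y": -0.25, "rz": -0.384, "gripper": 0}, {"x": -0.23, "y": -0.281, "rz": -0.384, "gripper": 0}, {"x": -0.255, "y": -0.312, "rz": -0.384, "gripper": 0}, {"x": -0.28, "y": -0.342, "rz": -0.384, "gripper": 0}, {"x": -0.305, "y": -0.373, "rz": -0.384, "gripper": 0}, {"x": -0.32, "y": -0.392, "rz": -0.384, "gripper": 0}, {"x": -0.33, "y": -0.403, "rz": -0.384, "gripper": 0}, {"x": -0.33, "y": -0.403, "rz": -0.384, "gripper": 0}, {"x": -0.33, "y": -0.403, "rz": -0.384, "gripper": 0}]}}

```text
$.increments[0]: bad value
```

Run:
```python
from h import *
s=state();print(s['time'],s['tcp_pos'],R.from_quat(s['ee_rot']).as_matrix().round(3),s['grip_width'],s['contact_force'])
c=snap('wrist','w1');Rm=R.from_rotvec(c['rvec']).as_matrix();print(c['fx'],c['cx'],-Rm.T@c['tvec'],Rm[2])
```

```text
0.1 [ 0.22267724 -0.6100982   0.20446239] [[ 0.343 -0.939 -0.   ]
 [-0.939 -0.343  0.002]
 [-0.002 -0.    -1.   ]] 1.0005349218610904 [ 0.64887058 -0.01475522  0.55996359]
371.64829954431775 313.28801870077626 [ 0.30132428 -0.58358585  0.38366303] [-0.26613865 -0.09595901 -0.95914654]
```

View pics/w1.png

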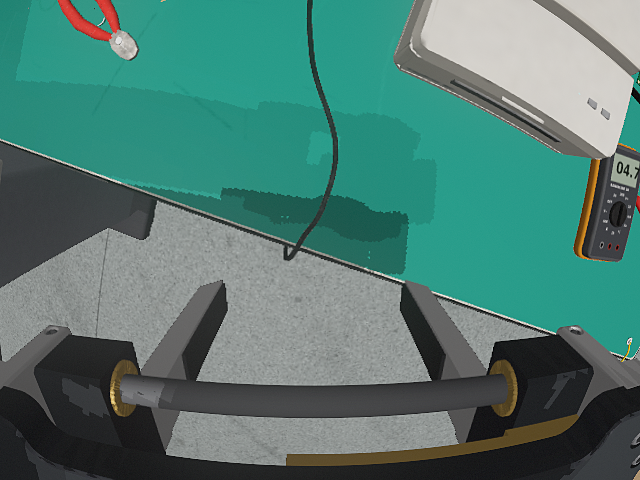

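The call was refused, probably because every row needs all its keys, so the arm hasn't moved. The wrist view shows only the bench edge and the open fingers. I'll send the move again with full rows.

Call:
{"name": "servo_tool", "arguments": {"increments": [{"rx": 0, "ry": 0, "rz": 0, "x": -0.01, "y": -0.012, "z": 0, "gripper": 0.0}, {"rx": 0, "ry": 0, "rz": -0.05, "x": -0.03, "y": -0.037, "z": 0, "gripper": 0.0}, {"rx": 0, "ry": 0, "rz": -0.1, "x": -0.055, "y": -0.067, "z": 0, "gripper": 0.0}, {"rx": 0, "ry": 0, "rz": -0.15, "x": -0.08, "y": -0.098, "z": 0, "gripper": 0.0}, {"rx": 0, "ry": 0, "rz": -0.2, "x": -0.105, "y": -0.128, "z": 0, "gripper": 0.0}, {"rx": 0, "ry": 0, "rz": -0.25, "x": -0.13, "y": -0.159, "z": 0, "gripper": 0.0}, {"rx": 0, "ry": 0, "rz": -0.3, "x": -0.155, "y": -0.189, "z": 0, "gripper": 0.0}, {"rx": 0, "ry": 0, "rz": -0.35, "x": -0.18, "y": -0.22, "z": 0, "gripper": 0.0}, {"rx": 0, "ry": 0, "rz": -0.384, "x": -0.205, "y": -0.25, "z": 0, "gripper": 0.0}, {"rx": 0, "ry": 0, "rz": -0.384, "x": -0.23, "y": -0.281, "z": 0, "gripper": 0.0}, {"rx": 0, "ry": 0, "rz": -0.384, "x": -0.255, "y": -0.312, "z": 0, "gripper": 0.0}, {"rx": 0, "ry": 0, "rz": -0.384, "x": -0.28, "y": -0.342, "z": 0, "gripper": 0.0}, {"rx": 0, "ry": 0, "rz": -0.384, "x": -0.305, "y": -0.373, "z": 0, "gripper": 0.0}, {"rx": 0, "ry": 0, "rz": -0.384, "x": -0.32, "y": -0.392, "z": 0, "gripper": 0.0}, {"rx": 0, "ry": 0, "rz": -0.384, "x": -0.33, "y": -0.403, "z": 0, "gripper": 0.0}, {"rx": 0, "ry": 0, "rz": -0.384, "x": -0.33, "y": -0.403, "z": 0, "gripper": 0.0}, {"rx": 0, "ry": 0, "rz": -0.384, "x": -0.33, "y": -0.403, "z": 0, "gripper": 0.0}]}}

```text
time: 1.57
tcp_pos: [0.4882, -0.1621, 0.2052]
ee_rot: [0.914, -0.406, -0.0, 0.0]
contact_force: [0.5, 0.6, -0.3]
grip_width: 0.006
```

Run:
```python
from h import *
s=state();print(s['time'],s['tcp_pos'],R.from_quat(s['ee_rot']).as_matrix().round(3),s['grip_width'],s['contact_force'])
c=snap('wrist','w2');Rm=R.from_rotvec(c['rvec']).as_matrix();print(c['fx'],c['cx'],-Rm.T@c['tvec'],Rm[2])
```

```text
1.5667 [ 0.48819579 -0.16208873  0.20518142] [[ 0.671 -0.741 -0.001]
 [-0.741 -0.671 -0.   ]
 [-0.     0.001 -1.   ]] 0.005792293288818219 [ 0.45689739  0.55502853 -0.33268144]
371.64829954431775 313.28801870077626 [ 0.5504231  -0.10792803  0.38431127] [-0.21008753 -0.19105629 -0.958833  ]
```

View pics/w2.png

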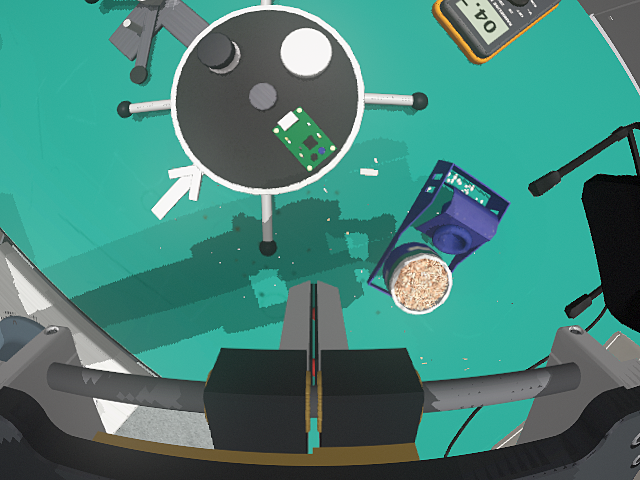

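The wrist view is sharp. The hub cap is at (263,96), and balls are at (124,110), (268,248) and (420,101). The board's corners are (274,129), (300,108), (336,155) and (310,170), and the tongue's outer end is at (156,214).

```bash
cat >> h.py <<'E'
def fw(c,u,v,h):
    Rm=R.from_rotvec(c['rvec']).as_matrix(); o=-Rm.T@c['tvec']
    m=np.array([(u-c['cx'])/c['fx'],(v-c['cy'])/c['fy']]); r=np.hypot(*m); d=Rm.T@np.append(m/r*np.sin(r),np.cos(r)); return o+d*(h-o[2])/d[2]
def pol(n,p,c): d=p[:2]-c; print(n,p.round(4),'r',round(np.hypot(*d),4),'ang',round(np.degrees(np.arctan2(d[1],d[0])),2))
E
python3 - <<'E'
from h import *
c=ld('w2');hub=fw(c,263,95,.051);print(hub);h=hub[:2]
for p in [(124,110),(268,248),(420,101)]: pol('ball',fw(c,*p,.034),h)
q=np.array([fw(c,*p,.046) for p in [(274,129),(300,108),(336,155),(310,170)]])
for k in q: pol('bc',k,h)
pol('board',q.mean(0),h); print('sizes',np.linalg.norm(q[0]-q[1]),np.linalg.norm(q[1]-q[2]))
pol('tongend',fw(c,156,214,.005),h)
pol('tonghead',fw(c,199,170,.005),h)
im=cv2.imread('pics/w2.png')
a=cv2.resize(im[130:230,140:240],None,fx=5,fy=5,interpolation=cv2.INTER_CUBIC)[:500,:400]
b=cv2.resize(im[90:190,262:342],None,fx=5,fy=5,interpolation=cv2.INTER_CUBIC)
cv2.imwrite('pics/w2c.png',np.hstack([a,b]))
E
```

```text
[ 0.5485421  -0.05002408  0.051     ]
ball [0.4491 0.0578 0.034 ] r 0.1467 ang 132.69
ball [ 0.4395 -0.1481  0.034 ] r 0.1467 ang -138.04
ball [ 0.6457 -0.1587  0.034 ] r 0.1458 ang -48.22
bc [ 0.5317 -0.0776  0.046 ] r 0.0323 ang -121.46
bc [ 0.5614 -0.0823  0.046 ] r 0.0348 ang -68.28
bc [ 0.5514 -0.1351  0.046 ] r 0.0851 ang -88.07
bc [ 0.5254 -0.1269  0.046 ] r 0.0803 ang -106.77
board [ 0.5425 -0.1055  0.046 ] r 0.0558 ang -96.25
sizes 0.030089711567159047 0.05368407720535116
tongend [ 0.375 -0.032  0.005] r 0.1744 ang 174.07
tonghead [ 0.4459 -0.041   0.005 ] r 0.1031 ang 175.0
```

View pics/w2c.png

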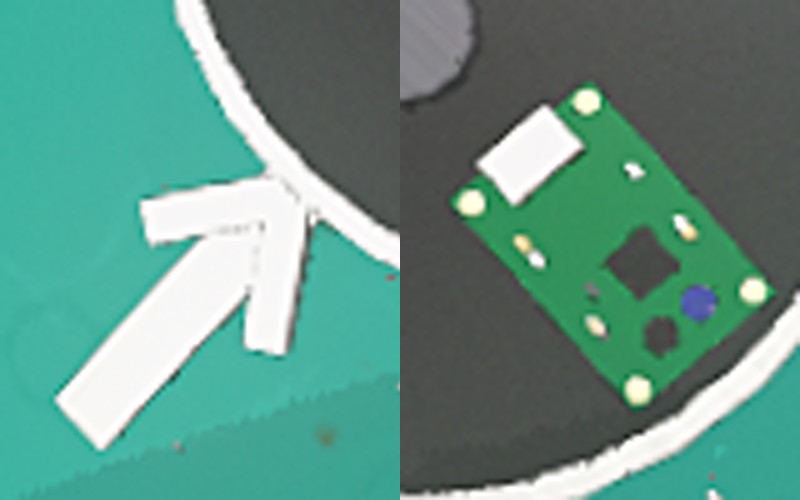

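The enlarged crop puts the board's corners at (272.6,130.6), (300,106.4), (337,148.4) and (310,171.6), and the tongue-end midpoint at (155.6,215.2).

Run:
```python
from h import *
c=ld('w2');hub=fw(c,263,95.5,.051);h=hub[:2]
b=[fw(c,*p,.034)[:2] for p in [(124,110),(420,101)]];print(hub,'mid',(b[0]+b[1])/2)
h=(h+(b[0]+b[1])/2)/2
for z in(.043,.046,.05):
    q=np.array([fw(c,*p,z) for p in [(272.6,130.6),(300,106.4),(337,148.4),(310,171.6)]])
    pol('board',q.mean(0),h); print('sizes',np.linalg.norm(q[0]-q[1]),np.linalg.norm(q[1]-q[2]),np.linalg.norm(q[2]-q[3]),np.degrees(np.arctan2(*((q[2]+q[3]-q[0]-q[1])[1::-1]))))
A=lambda u,v:fw(c,140+u/5,130+v/5,.006)
for u,v in[(78,426),(145,207+22),]: pass
e=A(78.5,426);pol('tongend',e,h)
s=(A(205,235)+A(250,290))/2;pol('shaft in',s,h);print(np.degrees(np.arctan2(*(e-s)[1::-1])))
pol('head',(A(140,205)+A(285,355)+A(148,243)+A(247,347))/4,h)
print('depth board',[c['z_map'][140,305],c['z_map'][100,230]])
```

```text
[ 0.54820265 -0.05032932  0.051     ] mid [ 0.54737948 -0.05047517]
board [ 0.5432 -0.1046  0.043 ] r 0.0544 ang -94.85
sizes 0.033231184684388286 0.05112379304008788 0.03268359989497203 -96.52519673352758
board [ 0.5433 -0.1046  0.046 ] r 0.0544 ang -94.78
sizes 0.03293909484682565 0.05067443378472327 0.032396323125427125 -96.52519673352758
board [ 0.5433 -0.1046  0.05  ] r 0.0544 ang -94.69
sizes 0.032549641730075594 0.05007528811090381 0.03201328743270055 -96.52519673352754
tongend [ 0.3741 -0.0327  0.006 ] r 0.1745 ang 174.19
shaft in [ 0.426  -0.0379  0.006 ] r 0.1225 ang 174.13
174.3100940340805
head [ 0.4183 -0.0371  0.006 ] r 0.1301 ang 174.15
depth board [np.float32(0.32633618), np.float32(0.31894696)]
```

Call:
{"name": "servo_tool", "arguments": {"increments": [{"rx": 0, "ry": 0, "rz": 0, "x": 0, "y": 0, "z": 0.02, "gripper": 0.0}, {"rx": 0, "ry": 0, "rz": 0, "x": 0, "y": 0, "z": 0.055, "gripper": 0.0}, {"rx": 0, "ry": 0, "rz": 0, "x": 0, "y": 0, "z": 0.09, "gripper": 0.0}, {"rx": 0, "ry": 0, "rz": 0, "x": 0, "y": 0, "z": 0.125, "gripper": 0.0}, {"rx": 0, "ry": 0, "rz": 0, "x": 0, "y": 0, "z": 0.155, "gripper": 0.0}, {"rx": 0, "ry": 0, "rz": 0, "x": 0, "y": 0, "z": 0.175, "gripper": 0.0}, {"rx": 0, "ry": 0, "rz": 0, "x": 0, "y": 0, "z": 0.184, "gripper": 0.0}, {"rx": 0, "ry": 0, "rz": 0, "x": -0.008, "y": 0, "z": 0.184, "gripper": 0.0}, {"rx": 0, "ry": 0, "rz": 0, "x": -0.015, "y": 0, "z": 0.184, "gripper": 0.0}, {"rx": 0, "ry": 0, "rz": 0, "x": -0.02, "y": 0, "z": 0.184, "gripper": 0.0}, {"rx": 0, "ry": 0, "rz": 0, "x": -0.02, "y": 0, "z": 0.184, "gripper": 0.0}]}}

```text
time: 2.53
tcp_pos: [0.475, -0.1474, 0.0229]
ee_rot: [0.914, -0.406, 0.001, 0.0]
contact_force: [0.2, -0.2, -0.7]
grip_width: 0.006
```

```bash
cat >> h.py <<'E'
HUB=np.array([.5478,-.0500])
def arc(r0,o0,al,off,r=.119,sgn=1):
    # rows relative to start pose with tool x = ccw tangent, y = radial; al deg clockwise
    a=np.radians(al);return off*np.cos(a)-r*np.sin(a)-o0, r*np.cos(a)+off*np.sin(a)-r0
E
python3 - <<'E'
from h import *
s=state();M=R.from_quat(s['ee_rot']).as_matrix();d=s['tcp_pos'][:2]-HUB
r0=d@M[:2,1];o0=d@M[:2,0];print(s['time'],s['tcp_pos'],r0,o0,np.degrees(np.arctan2(M[1,1],M[0,1])),s['contact_force'])
for a in [0,1,3,6,9,12,15,18,21,24,27,30,33,36,39,42,44,45]: print(a,round(np.radians(a),3),np.round(arc(r0,o0,a,.0175),4))
E
```

```text
2.5333 [ 0.47501836 -0.1474259   0.02289313] 0.11930550538205335 0.023562026833671527 -137.93312815733123 [ 0.21317768 -0.20805454 -0.67813663]
0 0.0 [-0.0061 -0.0003]
1 0.017 [-0.0081 -0.    ]
3 0.052 [-0.0123  0.0004]
6 0.105 [-0.0186  0.0009]
9 0.157 [-0.0249  0.001 ]
12 0.209 [-0.0312  0.0007]
15 0.262 [-0.0375  0.0002]
18 0.314 [-0.0437 -0.0007]
21 0.367 [-0.0499 -0.0019]
24 0.419 [-0.056  -0.0035]
27 0.471 [-0.062  -0.0053]
30 0.524 [-0.0679 -0.0075]
33 0.576 [-0.0737 -0.01  ]
36 0.628 [-0.0794 -0.0127]
39 0.681 [-0.0849 -0.0158]
42 0.733 [-0.0902 -0.0192]
44 0.768 [-0.0936 -0.0215]
45 0.785 [-0.0953 -0.0228]
```

Call:
{"name": "servo_tool", "arguments": {"increments": [{"rx": 0, "ry": 0, "rz": 0, "x": -0.003, "y": 0, "z": 0, "gripper": 0.0}, {"rx": 0, "ry": 0, "rz": 0, "x": -0.006, "y": 0, "z": 0, "gripper": 0.0}, {"rx": 0, "ry": 0, "rz": 0.017, "x": -0.008, "y": 0, "z": 0, "gripper": 0.0}, {"rx": 0, "ry": 0, "rz": 0.052, "x": -0.0123, "y": 0.0004, "z": 0, "gripper": 0.0}, {"rx": 0, "ry": 0, "rz": 0.105, "x": -0.0186, "y": 0.0009, "z": 0, "gripper": 0.0}, {"rx": 0, "ry": 0, "rz": 0.157, "x": -0.0249, "y": 0.001, "z": 0, "gripper": 0.0}, {"rx": 0, "ry": 0, "rz": 0.209, "x": -0.0312, "y": 0.0007, "z": 0, "gripper": 0.0}, {"rx": 0, "ry": 0, "rz": 0.262, "x": -0.0375, "y": 0.0002, "z": 0, "gripper": 0.0}, {"rx": 0, "ry": 0, "rz": 0.314, "x": -0.0437, "y": -0.0007, "z": 0, "gripper": 0.0}, {"rx": 0, "ry": 0, "rz": 0.367, "x": -0.0499, "y": -0.0019, "z": 0, "gripper": 0.0}, {"rx": 0, "ry": 0, "rz": 0.419, "x": -0.056, "y": -0.0035, "z": 0, "gripper": 0.0}, {"rx": 0, "ry": 0, "rz": 0.471, "x": -0.062, "y": -0.0053, "z": 0, "gripper": 0.0}, {"rx": 0, "ry": 0, "rz": 0.524, "x": -0.0679, "y": -0.0075, "z": 0, "gripper": 0.0}, {"rx": 0, "ry": 0, "rz": 0.576, "x": -0.0737, "y": -0.01, "z": 0, "gripper": 0.0}, {"rx": 0, "ry": 0, "rz": 0.628, "x": -0.0794, "y": -0.0127, "z": 0, "gripper": 0.0}, {"rx": 0, "ry": 0, "rz": 0.681, "x": -0.0849, "y": -0.0158, "z": 0, "gripper": 0.0}, {"rx": 0, "ry": 0, "rz": 0.733, "x": -0.0902, "y": -0.0192, "z": 0, "gripper": 0.0}, {"rx": 0, "ry": 0, "rz": 0.768, "x": -0.0936, "y": -0.0215, "z": 0, "gripper": 0.0}, {"rx": 0, "ry": 0, "rz": 0.785, "x": -0.0953, "y": -0.0228, "z": 0, "gripper": 0.0}, {"rx": 0, "ry": 0, "rz": 0.785, "x": -0.0953, "y": -0.0228, "z": 0, "gripper": 0.0}]}}

```text
time: 4.2
tcp_pos: [0.428, -0.0613, 0.0216]
ee_rot: [-0.689, 0.725, -0.0, 0.0]
contact_force: [-0.7, 0.1, -0.2]
grip_width: 0.003
```

Run:
```python
from h import *
s=state();M=R.from_quat(s['ee_rot']).as_matrix();d=s['tcp_pos'][:2]-HUB
r0=d@M[:2,1];o0=d@M[:2,0];print(s['time'],s['tcp_pos'],r0,o0,np.degrees(np.arctan2(M[1,1],M[0,1])),s['contact_force'],s['joint_pos'])
c=snap('wrist','w3')
for a in [1,3,6,9,12,15,18,21,24,27,30,33,36,39,41,42.5]: print(a,round(np.radians(a),3),np.round(arc(r0,o0,a,.0175),4))
```

```text
4.2 [ 0.42802476 -0.06132427  0.02160348] 0.11904085379651347 0.0174247434365656 177.07343745679393 [-0.66565212  0.05492039 -0.21149361] [-4.05809866e-01 -8.60061492e-04  2.20896689e+00  1.09456587e-04
  9.33204205e-01  1.21599947e+00]
1 0.017 [-0.002   0.0002]
3 0.052 [-0.0062  0.0007]
6 0.105 [-0.0125  0.0011]
9 0.157 [-0.0188  0.0012]
12 0.209 [-0.025  0.001]
15 0.262 [-0.0313  0.0004]
18 0.314 [-0.0376 -0.0005]
21 0.367 [-0.0437 -0.0017]
24 0.419 [-0.0498 -0.0032]
27 0.471 [-0.0559 -0.0051]
30 0.524 [-0.0618 -0.0072]
33 0.576 [-0.0676 -0.0097]
36 0.628 [-0.0732 -0.0125]
39 0.681 [-0.0787 -0.0155]
41 0.716 [-0.0823 -0.0177]
42.5 0.742 [-0.0849 -0.0195]
```

View pics/w3.png

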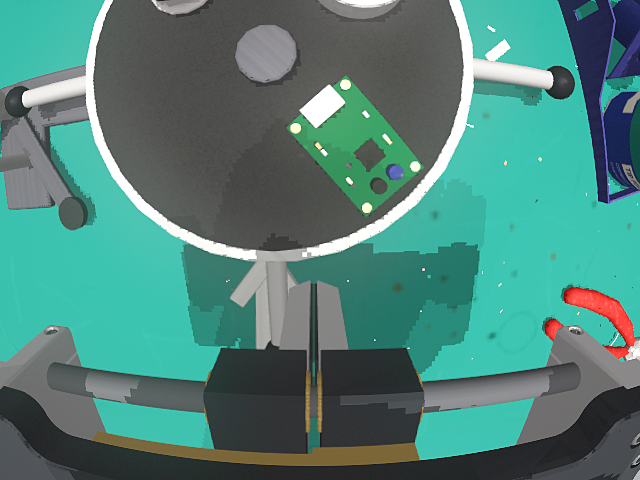

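The finger is pushing the spoke: its bar sits at (270,290) beside the fingertip and the board has come round with the disc. I'll continue the arc.

Call:
{"name": "servo_tool", "arguments": {"increments": [{"rx": 0, "ry": 0, "rz": 0.017, "x": -0.002, "y": 0.0002, "z": 0, "gripper": 0.0}, {"rx": 0, "ry": 0, "rz": 0.052, "x": -0.0062, "y": 0.0007, "z": 0, "gripper": 0.0}, {"rx": 0, "ry": 0, "rz": 0.105, "x": -0.0125, "y": 0.0011, "z": 0, "gripper": 0.0}, {"rx": 0, "ry": 0, "rz": 0.157, "x": -0.0188, "y": 0.0012, "z": 0, "gripper": 0.0}, {"rx": 0, "ry": 0, "rz": 0.209, "x": -0.025, "y": 0.001, "z": 0, "gripper": 0.0}, {"rx": 0, "ry": 0, "rz": 0.262, "x": -0.0313, "y": 0.0004, "z": 0, "gripper": 0.0}, {"rx": 0, "ry": 0, "rz": 0.314, "x": -0.0376, "y": -0.0005, "z": 0, "gripper": 0.0}, {"rx": 0, "ry": 0, "rz": 0.367, "x": -0.0437, "y": -0.0017, "z": 0, "gripper": 0.0}, {"rx": 0, "ry": 0, "rz": 0.419, "x": -0.0498, "y": -0.0032, "z": 0, "gripper": 0.0}, {"rx": 0, "ry": 0, "rz": 0.471, "x": -0.0559, "y": -0.0051, "z": 0, "gripper": 0.0}, {"rx": 0, "ry": 0, "rz": 0.524, "x": -0.0618, "y": -0.0072, "z": 0, "gripper": 0.0}, {"rx": 0, "ry": 0, "rz": 0.576, "x": -0.0676, "y": -0.0097, "z": 0, "gripper": 0.0}, {"rx": 0, "ry": 0, "rz": 0.628, "x": -0.0732, "y": -0.0125, "z": 0, "gripper": 0.0}, {"rx": 0, "ry": 0, "rz": 0.681, "x": -0.0787, "y": -0.0155, "z": 0, "gripper": 0.0}, {"rx": 0, "ry": 0, "rz": 0.716, "x": -0.0823, "y": -0.0177, "z": 0, "gripper": 0.0}, {"rx": 0, "ry": 0, "rz": 0.742, "x": -0.0849, "y": -0.0195, "z": 0, "gripper": 0.0}, {"rx": 0, "ry": 0, "rz": 0.742, "x": -0.0849, "y": -0.0195, "z": 0, "gripper": 0.0}, {"rx": 0, "ry": 0, "rz": 0.742, "x": -0.0849, "y": -0.0195, "z": 0, "gripper": 0.0}]}}

```text
time: 5.75
tcp_pos: [0.4519, 0.0222, 0.0215]
ee_rot: [-0.379, 0.925, 0.0, 0.0]
contact_force: [0.3, -0.4, 0.1]
grip_width: 0.003
```

Run:
```python
from h import *
s=state();M=R.from_quat(s['ee_rot']).as_matrix();d=s['tcp_pos'][:2]-HUB
r0=d@M[:2,1];o0=d@M[:2,0];print(s['time'],s['tcp_pos'],r0,o0,np.degrees(np.arctan2(M[1,1],M[0,1])),s['contact_force'],s['joint_pos'])
c=snap('wrist','w4');snap('scene','a4')
cv2.imwrite('pics/w4c.png',cv2.resize(c['color'][:300,:,::-1],None,fx=1.25,fy=1.25,interpolation=cv2.INTER_CUBIC))
```

```text
5.75 [0.4519214  0.02216866 0.02145197] 0.11870202982369486 0.01763092481764575 134.58247158865768 [ 0.32002037 -0.39877447  0.14247021] [-2.02546961e-01  4.79555814e-02  2.15935928e+00  1.16315136e-04
  9.34146760e-01  2.16086563e+00]
```

View pics/w4c.png

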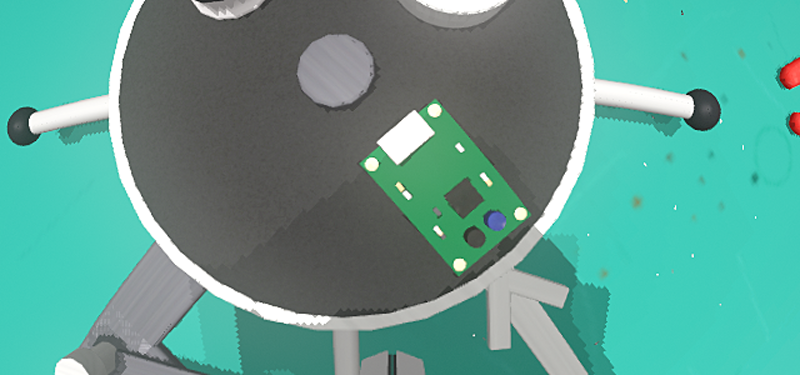

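The board is nearly in line: its corners in this crop are (361,163), (434,97), (533,213) and (460,277). The tongue shaft shows at lower right, with its edges crossing row 375 at about (545) and (587).

Run:
```python
from h import *
c=ld('w4');W=lambda u,v,z:fw(c,(u+.5)/1.25-.5,(v+.5)/1.25-.5,z)
hub=W(336,71,.051);b=[W(23,126,.034),W(703,109,.034)];h=(hub+(b[0]+b[1])/2)[:2]/2;print(hub,(b[0]+b[1])/2)
h=hub[:2]
for p in b: pol('ball',p,h)
for z in(.043,.046):
    q=np.array([W(*p,z) for p in [(361,163),(434,97),(533,213),(460,277)]]);pol('board',q.mean(0),h);pol('board/HUB',q.mean(0),HUB)
    print(np.linalg.norm(q[0]-q[1]),np.linalg.norm(q[1]-q[2]),np.degrees(np.arctan2(*((q[2]+q[3]-q[0]-q[1])[1::-1]))))
for z in(.006,.008): pol('tong',(W(543,374,z)+W(587,374,z))/2,h)
im=cv2.cvtColor(c['color'],cv2.COLOR_RGB2HSV)
m=((im[...,0]>50)&(im[...,0]<75)&(im[...,1]>120)).astype(np.uint8)[60:240,270:440];
cs=max(cv2.findContours(m,0,2)[0],key=cv2.contourArea);bx=cv2.boxPoints(cv2.minAreaRect(cs))+[270,60]
q=np.array([fw(c,*p,.044) for p in bx]);print(bx);pol('boardrect',q.mean(0),h)
```

```text
[ 0.54645228 -0.04964925  0.051     ] [ 0.54749272 -0.05013238  0.034     ]
ball [0.6513 0.053  0.034 ] r 0.1468 ang 44.39
ball [ 0.4437 -0.1533  0.034 ] r 0.146 ang -134.77
board [ 0.4931 -0.0482  0.043 ] r 0.0533 ang 178.42
board/HUB [ 0.4931 -0.0482  0.043 ] r 0.0547 ang 178.09
0.03331589038030277 0.052392924749289166 176.20681344734956
board [ 0.4935 -0.048   0.046 ] r 0.053 ang 178.22
board/HUB [ 0.4935 -0.048   0.046 ] r 0.0544 ang 177.89
0.032681806246829835 0.05139575727423341 176.20681344734956
tong [ 0.3855 -0.0315  0.006 ] r 0.162 ang 173.56
tong [ 0.3868 -0.0316  0.008 ] r 0.1607 ang 173.53
[[287.13515472 130.1891861 ]
 [347.71466827  78.02349091]
 [426.64996338 169.69028473]
 [366.07045746 221.85598755]]
boardrect [ 0.4934 -0.0479  0.044 ] r 0.0531 ang 178.14
```

Call:
{"name": "servo_tool", "arguments": {"increments": [{"rx": 0, "ry": 0, "rz": 0.017, "x": -0.002, "y": 0.0003, "z": 0, "gripper": 0.0}, {"rx": 0, "ry": 0, "rz": 0.034, "x": -0.004, "y": 0.0005, "z": 0, "gripper": 0.0}, {"rx": 0, "ry": 0, "rz": 0.052, "x": -0.006, "y": 0.0007, "z": 0, "gripper": 0.0}, {"rx": 0, "ry": 0, "rz": 0.068, "x": -0.0082, "y": 0.0009, "z": 0, "gripper": 0.0}, {"rx": 0, "ry": 0, "rz": 0.068, "x": -0.0082, "y": 0.0009, "z": 0, "gripper": 0.0}, {"rx": 0, "ry": 0, "rz": 0.068, "x": -0.0082, "y": 0.0009, "z": 0, "gripper": 0.0}, {"rx": 0, "ry": 0, "rz": 0.068, "x": 0.002, "y": 0.0009, "z": 0, "gripper": 0.0}, {"rx": 0, "ry": 0, "rz": 0.068, "x": 0.012, "y": 0.005, "z": 0, "gripper": 0.0}, {"rx": 0, "ry": 0, "rz": 0.068, "x": 0.012, "y": 0.01, "z": -0.02, "gripper": 0.0}, {"rx": 0, "ry": 0, "rz": 0.068, "x": 0.012, "y": 0.012, "z": -0.05, "gripper": 0.0}, {"rx": 0, "ry": 0, "rz": 0.068, "x": 0.012, "y": 0.012, "z": -0.085, "gripper": 0.0}, {"rx": 0, "ry": 0, "rz": 0.068, "x": 0.012, "y": 0.012, "z": -0.12, "gripper": 0.0}, {"rx": 0, "ry": 0, "rz": 0.068, "x": 0.012, "y": 0.012, "z": -0.13, "gripper": 0.0}, {"rx": 0, "ry": 0, "rz": 0.068, "x": 0.012, "y": 0.012, "z": -0.13, "gripper": 0.0}]}}

```text
time: 7.02
tcp_pos: [0.4369, 0.0215, 0.1548]
ee_rot: [-0.347, 0.938, -0.002, 0.003]
contact_force: [-0.3, -0.2, -0.3]
grip_width: 0.005
```

Run:
```python
from h import *
c=snap('wrist','w5');s=state();print(s['time'],s['tcp_pos'],s['ee_rot'])
cv2.imwrite('pics/w5c.png',cv2.resize(c['color'][:300,:,::-1],None,fx=1.25,fy=1.25,interpolation=cv2.INTER_CUBIC))
```

```text
7.0667 [0.43521668 0.021889   0.15210355] [-3.47272215e-01  9.37763495e-01 -6.85155694e-04  1.08009598e-03]
```

View pics/w5c.png

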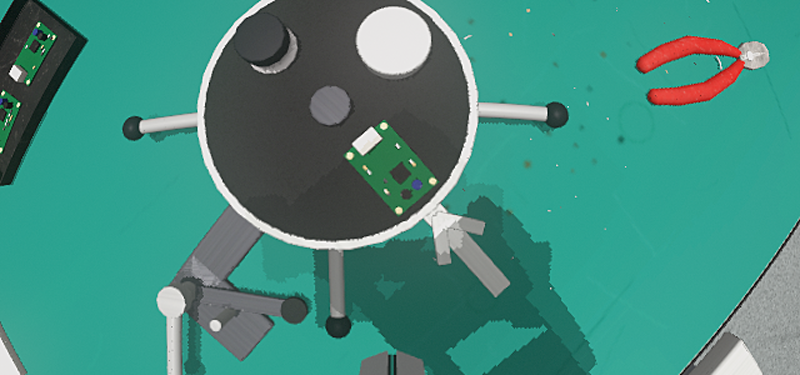

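The board now points along the tongue. Its outer corners are about (437,182) and (399,216), and the tongue end's midpoint is at (501.5,291.5). The brake boss is at (171,301) with the peg top at (216,325). I'll measure from this view.

Run:
```python
from h import *
c=ld('w5');W=lambda u,v,z:fw(c,(u+.5)/1.25-.5,(v+.5)/1.25-.5,z)
hub=W(331,105,.051);b=[W(133,127,.034),W(557,115,.034)];print(hub,(b[0]+b[1])/2)
im=cv2.cvtColor(c['color'],cv2.COLOR_RGB2HSV)
def rect(lo,hi,x0,x1,y0,y1):
    m=cv2.inRange(im,lo,hi)[y0:y1,x0:x1];cs=max(cv2.findContours(m,0,2)[0],key=cv2.contourArea);return cv2.boxPoints(cv2.minAreaRect(cs))+[x0,y0]
print(im[130,320],im[250,350])
bx=rect((45,100,0),(80,255,255),268,352,92,176);print(bx*1.25)
h2=((hub+(b[0]+b[1])/2)/2)[:2]
for h in(hub[:2],h2,HUB):
    for p in b: pol('ball',p,h)
    q=np.array([fw(c,*p,.044) for p in bx]);pol('boardrect',q.mean(0),h)
    q=np.array([W(*p,.044) for p in [(345,156),(384,120),(438,181),(399,217)]]);pol('board man',q.mean(0),h)
    pol('tongend',W(501.5,291.5,.006),h)
    pol('tongin',(W(448,240,.006)+W(467,223,.006))/2,h)
    P=W(171,300,.041);pol('pivot',P,h)
pol('peg/piv',W(216,325,.042),P[:2]); pol('lev mid',W(175,370,.038),P[:2])
```

```text
[ 0.54665259 -0.05031083  0.051     ] [ 0.54752164 -0.05026982  0.034     ]
[60 32 63] [ 83 171  94]
[[342.30171919 154.62068796]
 [383.42241287 118.06896448]
 [439.14654732 180.75862885]
 [398.02585602 217.31035233]]
ball [0.6585 0.0448 0.034 ] r 0.1468 ang 40.4
ball [ 0.4366 -0.1454  0.034 ] r 0.1454 ang -139.19
boardrect [ 0.4939 -0.0441  0.044 ] r 0.0531 ang 173.31
board man [ 0.4933 -0.044   0.044 ] r 0.0537 ang 173.3
tongend [ 0.3739 -0.0301  0.006 ] r 0.1739 ang 173.32
tongin [ 0.429 -0.041  0.006] r 0.118 ang 175.48
pivot [0.557  0.1231 0.041 ] r 0.1737 ang 86.6
ball [0.6585 0.0448 0.034 ] r 0.1465 ang 40.5
ball [ 0.4366 -0.1454  0.034 ] r 0.1458 ang -139.29
boardrect [ 0.4939 -0.0441  0.044 ] r 0.0536 ang 173.38
board man [ 0.4933 -0.044   0.044 ] r 0.0542 ang 173.38
tongend [ 0.3739 -0.0301  0.006 ] r 0.1743 ang 173.34
tongin [ 0.429 -0.041  0.006] r 0.1185 ang 175.51
pivot [0.557  0.1231 0.041 ] r 0.1736 ang 86.74
ball [0.6585 0.0448 0.034 ] r 0.1457 ang 40.59
ball [ 0.4366 -0.1454  0.034 ] r 0.1465 ang -139.39
boardrect [ 0.4939 -0.0441  0.044 ] r 0.0542 ang 173.77
board man [ 0.4933 -0.044   0.044 ] r 0.0548 ang 173.76
tongend [ 0.3739 -0.0301  0.006 ] r 0.175 ang 173.46
tongin [ 0.429 -0.041  0.006] r 0.1192 ang 175.67
pivot [0.557  0.1231 0.041 ] r 0.1733 ang 86.97
peg/piv [0.5194 0.1144 0.042 ] r 0.0386 ang -167.04
lev mid [0.526  0.1703 0.038 ] r 0.0565 ang 123.26
```

The board is within about 0.3° (0.3 mm) of the tongue line. Next is the brake. The lever is at 123° about a pivot near (0.557, 0.124), and it should meet the peg at about 177°.

Call:
{"name": "servo_tool", "arguments": {"increments": [{"rx": 0, "ry": 0, "rz": 0, "x": -0.012, "y": 0.002, "z": 0, "gripper": 0.0}, {"rx": 0, "ry": 0, "rz": -0.04, "x": -0.04, "y": 0.007, "z": 0, "gripper": 0.0}, {"rx": 0, "ry": 0, "rz": -0.08, "x": -0.075, "y": 0.0135, "z": 0, "gripper": 0.0}, {"rx": 0, "ry": 0, "rz": -0.12, "x": -0.11, "y": 0.02, "z": 0, "gripper": 0.0}, {"rx": 0, "ry": 0, "rz": -0.164, "x": -0.145, "y": 0.026, "z": 0, "gripper": 0.0}, {"rx": 0, "ry": 0, "rz": -0.164, "x": -0.18, "y": 0.0325, "z": 0, "gripper": 0.0}, {"rx": 0, "ry": 0, "rz": -0.164, "x": -0.2, "y": 0.036, "z": 0, "gripper": 0.0}, {"rx": 0, "ry": 0, "rz": -0.164, "x": -0.21, "y": 0.038, "z": 0, "gripper": 0.0}, {"rx": 0, "ry": 0, "rz": -0.164, "x": -0.21, "y": 0.038, "z": 0, "gripper": 0.0}, {"rx": 0, "ry": 0, "rz": -0.164, "x": -0.21, "y": 0.038, "z": 0.02, "gripper": 0.0}, {"rx": 0, "ry": 0, "rz": -0.164, "x": -0.21, "y": 0.038, "z": 0.05, "gripper": 0.0}, {"rx": 0, "ry": 0, "rz": -0.164, "x": -0.21, "y": 0.038, "z": 0.08, "gripper": 0.0}, {"rx": 0, "ry": 0, "rz": -0.164, "x": -0.21, "y": 0.038, "z": 0.11, "gripper": 0.0}, {"rx": 0, "ry": 0, "rz": -0.164, "x": -0.21, "y": 0.038, "z": 0.125, "gripper": 0.0}, {"rx": 0, "ry": 0, "rz": -0.164, "x": -0.21, "y": 0.038, "z": 0.129, "gripper": 0.0}, {"rx": 0, "ry": 0, "rz": -0.164, "x": -0.21, "y": 0.038, "z": 0.129, "gripper": 0.0}]}}

```text
time: 8.4
tcp_pos: [0.5671, 0.1867, 0.0204]
ee_rot: [-0.423, 0.906, 0.001, -0.002]
contact_force: [0.4, -0.7, 1.1]
grip_width: 0.003
```

Run:
```python
from h import *
s=state();M=R.from_quat(s['ee_rot']).as_matrix();print(s['time'],s['tcp_pos'],s['contact_force'],s['joint_pos'])
y0=np.degrees(np.arctan2(M[1,1],M[0,1]));print(y0)
P=np.array([.557,.124])
for L in [112,118,123,127,132,137,142,147,152,157,162,167,171,174,177,180]:
    a=np.radians(L);er=np.array([np.cos(a),np.sin(a)]);et=np.array([-er[1],er[0]])
    p=P+.046*er-.0185*et-s['tcp_pos'][:2];ty=max(y0,L);print(L,round(-np.radians(min(ty,177)-y0),3),(M[:2,:2].T@p).round(4))
```

```text
8.4 [0.56710497 0.18665079 0.02040091] [ 0.36142034 -0.74813737  1.12525317] [ 1.28311874e-01  3.58651788e-01  1.79002085e+00 -2.14228182e-04
  9.97588833e-01  2.39749538e+00]
139.99173414767841
112 -0.0 [ 0.0166 -0.0006]
118 -0.0 [0.0201 0.0032]
123 -0.0 [0.0233 0.006 ]
127 -0.0 [0.0261 0.0081]
132 -0.0 [0.0298 0.0104]
137 -0.0 [0.0336 0.0124]
142 -0.035 [0.0376 0.0141]
147 -0.122 [0.0417 0.0154]
152 -0.21 [0.046  0.0163]
157 -0.297 [0.0502 0.0169]
162 -0.384 [0.0546 0.017 ]
167 -0.471 [0.0589 0.0168]
171 -0.541 [0.0623 0.0164]
174 -0.594 [0.0649 0.0159]
177 -0.646 [0.0674 0.0153]
180 -0.646 [0.0699 0.0146]
```

Call:
{"name": "servo_tool", "arguments": {"increments": [{"rx": 0, "ry": 0, "rz": 0, "x": 0.009, "y": -0.001, "z": -0.001, "gripper": 0.0}, {"rx": 0, "ry": 0, "rz": 0, "x": 0.0166, "y": -0.0006, "z": -0.001, "gripper": 0.0}, {"rx": 0, "ry": 0, "rz": 0, "x": 0.02, "y": 0.0032, "z": -0.001, "gripper": 0.0}, {"rx": 0, "ry": 0, "rz": 0, "x": 0.0233, "y": 0.006, "z": -0.001, "gripper": 0.0}, {"rx": 0, "ry": 0, "rz": 0, "x": 0.026, "y": 0.008, "z": -0.001, "gripper": 0.0}, {"rx": 0, "ry": 0, "rz": 0, "x": 0.0298, "y": 0.0104, "z": -0.001, "gripper": 0.0}, {"rx": 0, "ry": 0, "rz": 0, "x": 0.0336, "y": 0.0124, "z": -0.001, "gripper": 0.0}, {"rx": 0, "ry": 0, "rz": -0.035, "x": 0.0376, "y": 0.014, "z": -0.001, "gripper": 0.0}, {"rx": 0, "ry": 0, "rz": -0.122, "x": 0.0417, "y": 0.0154, "z": -0.001, "gripper": 0.0}, {"rx": 0, "ry": 0, "rz": -0.21, "x": 0.046, "y": 0.0163, "z": -0.001, "gripper": 0.0}, {"rx": 0, "ry": 0, "rz": -0.297, "x": 0.05, "y": 0.017, "z": -0.001, "gripper": 0.0}, {"rx": 0, "ry": 0, "rz": -0.384, "x": 0.0546, "y": 0.017, "z": -0.001, "gripper": 0.0}, {"rx": 0, "ry": 0, "rz": -0.471, "x": 0.0589, "y": 0.0168, "z": -0.001, "gripper": 0.0}, {"rx": 0, "ry": 0, "rz": -0.541, "x": 0.061, "y": 0.0164, "z": -0.001, "gripper": 0.0}, {"rx": 0, "ry": 0, "rz": -0.594, "x": 0.062, "y": 0.016, "z": -0.001, "gripper": 0.0}, {"rx": 0, "ry": 0, "rz": -0.646, "x": 0.062, "y": 0.016, "z": -0.001, "gripper": 0.0}, {"rx": 0, "ry": 0, "rz": -0.646, "x": 0.062, "y": 0.016, "z": -0.001, "gripper": 0.0}]}}

```text
time: 9.82
tcp_pos: [0.5161, 0.151, 0.0231]
ee_rot: [-0.689, 0.725, 0.001, -0.001]
contact_force: [-1.4, 1.2, 0.4]
grip_width: 0.005
```

Call:
{"name": "servo_tool", "arguments": {"increments": [{"rx": 0, "ry": 0, "rz": 0, "x": 0.001, "y": 0, "z": 0, "gripper": 0.0}, {"rx": 0, "ry": 0, "rz": 0, "x": 0.002, "y": 0, "z": 0, "gripper": 0.0}, {"rx": 0, "ry": 0, "rz": 0, "x": 0.003, "y": 0, "z": 0, "gripper": 0.0}, {"rx": 0, "ry": 0, "rz": 0, "x": 0.004, "y": 0, "z": 0, "gripper": 0.0}, {"rx": 0, "ry": 0, "rz": 0, "x": 0.004, "y": 0, "z": 0, "gripper": 0.0}]}}

```text
time: 10.23
tcp_pos: [0.5166, 0.1468, 0.0231]
ee_rot: [-0.689, 0.725, 0.001, -0.0]
contact_force: [-1.6, 3.5, -0.8]
grip_width: 0.006
```

Call:
{"name": "servo_tool", "arguments": {"increments": [{"rx": 0, "ry": 0, "rz": 0, "x": 0.0005, "y": 0, "z": 0, "gripper": 0.0}, {"rx": 0, "ry": 0, "rz": 0, "x": 0.001, "y": 0, "z": 0, "gripper": 0.0}, {"rx": 0, "ry": 0, "rz": 0, "x": 0.0015, "y": 0, "z": 0, "gripper": 0.0}, {"rx": 0, "ry": 0, "rz": 0, "x": 0.0015, "y": 0, "z": 0, "gripper": 0.0}]}}

```text
time: 10.57
tcp_pos: [0.5165, 0.1467, 0.0232]
ee_rot: [-0.688, 0.725, 0.001, 0.001]
contact_force: [-1.6, 8.3, -1.3]
grip_width: 0.005
```

The tip stopped moving and the force rose to 8 N, so the lever is on its peg. I'll back off, rise, and move where I can look at both.

Call:
{"name": "servo_tool", "arguments": {"increments": [{"rx": 0, "ry": 0, "rz": 0, "x": -0.002, "y": 0, "z": 0, "gripper": 0.0}, {"rx": 0, "ry": 0, "rz": 0, "x": -0.01, "y": 0, "z": 0, "gripper": 0.0}, {"rx": 0, "ry": 0, "rz": 0, "x": -0.02, "y": 0, "z": 0, "gripper": 0.0}, {"rx": 0, "ry": 0, "rz": 0, "x": -0.025, "y": 0, "z": -0.02, "gripper": 0.0}, {"rx": 0, "ry": 0, "rz": 0, "x": -0.025, "y": 0, "z": -0.055, "gripper": 0.0}, {"rx": 0, "ry": 0, "rz": 0, "x": -0.025, "y": 0, "z": -0.09, "gripper": 0.0}, {"rx": 0, "ry": 0, "rz": 0, "x": -0.025, "y": 0, "z": -0.125, "gripper": 0.0}, {"rx": 0, "ry": 0, "rz": 0, "x": -0.02, "y": 0.025, "z": -0.15, "gripper": 0.0}, {"rx": 0, "ry": 0, "rz": 0, "x": 0.01, "y": 0.045, "z": -0.17, "gripper": 0.0}, {"rx": 0, "ry": 0, "rz": 0, "x": 0.04, "y": 0.06, "z": -0.18, "gripper": 0.0}, {"rx": 0, "ry": 0, "rz": 0, "x": 0.07, "y": 0.075, "z": -0.18, "gripper": 0.0}, {"rx": 0, "ry": 0, "rz": 0, "x": 0.1, "y": 0.085, "z": -0.18, "gripper": 0.0}, {"rx": 0, "ry": 0, "rz": 0, "x": 0.12, "y": 0.09, "z": -0.18, "gripper": 0.0}, {"rx": 0, "ry": 0, "rz": 0, "x": 0.125, "y": 0.09, "z": -0.18, "gripper": 0.0}, {"rx": 0, "ry": 0, "rz": 0, "x": 0.125, "y": 0.09, "z": -0.18, "gripper": 0.0}, {"rx": 0, "ry": 0, "rz": 0, "x": 0.125, "y": 0.09, "z": -0.18, "gripper": 0.0}, {"rx": 0, "ry": 0, "rz": 0, "x": 0.125, "y": 0.09, "z": -0.18, "gripper": 0.0}]}}

```text
time: 11.98
tcp_pos: [0.4212, 0.0258, 0.2035]
ee_rot: [-0.689, 0.725, 0.0, 0.0]
contact_force: [-0.6, 0.5, -0.1]
grip_width: 0.008
```

Run:
```python
from h import *
c=snap('wrist','w6');s=state();print(s['time'],s['tcp_pos'],s['ee_rot'])
cv2.imwrite('pics/w6c.png',cv2.resize(c['color'][:300,:,::-1],None,fx=1.25,fy=1.25,interpolation=cv2.INTER_CUBIC))
```

```text
12.0333 [0.42111556 0.0258789  0.20345537] [-6.89339005e-01  7.24438903e-01  1.06370806e-04 -1.48535229e-05]
```

View pics/w6c.png

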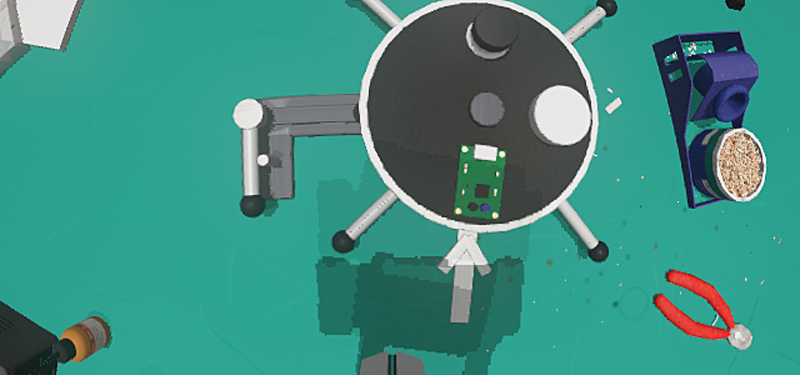

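The lever, from (249,115) to (252,205), lies against the peg at (263,160). The board and tongue are in line below the cap at (487,109). I'll run one last numeric check before signing off.

Run:
```python
from h import *
c=ld('w6');W=lambda u,v,z:fw(c,(u+.5)/1.25-.5,(v+.5)/1.25-.5,z)
hub=W(487,109,.051);d=np.mean([W(344,241,.034),W(606,7,.034)],0);print(hub,d)
im=cv2.cvtColor(c['color'],cv2.COLOR_RGB2HSV);x0,y0=358,110
m=cv2.inRange(im,(45,100,0),(80,255,255))[y0:180,x0:412];k=max(cv2.findContours(m,0,2)[0],key=cv2.contourArea);bx=cv2.boxPoints(cv2.minAreaRect(k))+[x0,y0];print(bx*1.25)
for h in(hub[:2],d[:2],HUB):
    pol('board',np.mean([fw(c,*p,.044) for p in bx],0),h)
    pol('board man',np.mean([W(*p,.044) for p in [(461,144),(508,147),(502,219),(455,215)]],0),h)
    pol('tong end',W(460,321.5,.006),h);pol('tong mid',W(463.5,275,.006),h)
P=W(248.5,114,.041)[:2];pol('lever',W(252,205,.034),P);pol('peg',W(263,160,.042),P)
```

```text
[ 0.54719985 -0.04976839  0.051     ] [ 0.54750792 -0.0503066   0.034     ]
[[452.54728794 214.55864429]
 [460.0851202  144.20554757]
 [506.11917019 149.13776875]
 [498.58133793 219.49086189]]
board [ 0.4941 -0.0438  0.044 ] r 0.0535 ang 173.61
board man [ 0.4946 -0.0454  0.044 ] r 0.0528 ang 175.23
tong end [ 0.3746 -0.0324  0.006 ] r 0.1734 ang 174.26
tong mid [ 0.4156 -0.0358  0.006 ] r 0.1324 ang 173.93
board [ 0.4941 -0.0438  0.044 ] r 0.0538 ang 173.08
board man [ 0.4946 -0.0454  0.044 ] r 0.0532 ang 174.68
tong end [ 0.3746 -0.0324  0.006 ] r 0.1738 ang 174.09
tong mid [ 0.4156 -0.0358  0.006 ] r 0.1327 ang 173.71
board [ 0.4941 -0.0438  0.044 ] r 0.0541 ang 173.44
board man [ 0.4946 -0.0454  0.044 ] r 0.0534 ang 175.04
tong end [ 0.3746 -0.0324  0.006 ] r 0.1741 ang 174.2
tong mid [ 0.4156 -0.0358  0.006 ] r 0.133 ang 173.86
lever [0.4863 0.1286 0.034 ] r 0.0699 ang 176.27
peg [0.5197 0.1146 0.042 ] r 0.0375 ang -165.52
```

```bash
python3 -c "
from bench import *
print(sign_off())"
```

```text
the job is handed in; nothing more can be done
None
```

The board is in line with the index tongue and the brake lever is against its stop peg; I handed the job in at about 12 s of the 64 s allowed. I pushed one spoke about 91° clockwise with the closed fingertips. I then pushed the lever about 53° until it stopped moving, and the force rose to about 8 N. After that I backed off and raised the arm clear of everything.

**Board:** in the last picture the tongue is at about 174° and the board at 173.4° (colour outline) or 175.0° (corners read by hand). These disagree by about 1.6°, but they lie on either side of the tongue, so the board is within about 1 mm of its place. The picture after the spoke push had put it within about 0.3°.

**Brake:** the lever measures 176.3°, against about 177° expected from the peg's position. The picture shows it resting on the peg.

**Rest of the bench:** the tin and jar are still on the disc, and the bottle and snips look undisturbed.

The first move call was refused because its rows were incomplete, and nothing moved. I viewed 11 pictures, one over the budget of 10.

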